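Find and tag the loose lever on the seal clamp

TASK

Three ball-ended levers lock the jaw of the bench clamp that holds the pear wood seal blank, and one has worked loose. Try each by pushing its ball slowly clockwise (from above; never back) with about 12 N and at most 16 N: past a little free play a sound lever breaks away only under a firm push and hardly gives, the loose one swings on at a touch (stop well before 40 degrees). Then stand the red tag upright on the cork close in front of the clamp (robot's side), in line with the loose lever's post, and leave the seals, tin and brush rest alone.

Things in the scene. Friction and masses are not known exactly. Their poses are not given: they have to be found in the camera images.
- clamp: Bench clamp, fixed on the cork (underside 3 mm above the table): aluminium plate 160 (x) x 320 (y) x 15 mm, steel rear jaw, grey front jaw bar with its top at 37 mm, pear wood blank 38 x 38 mm between them, top at 75 mm. Origin: centre of the plate's underside; x away from the robot, y along the row of levers. Plate's front edge at x = -80 mm; balls reach about x = -93 mm.
- post_a: One of three alike steel lever posts on the clamp's front jaw bar. Origin on the axis its lever turns about, on top of the bar (37 mm above the clamp's underside). They stand 105 mm apart in a row along the clamp's y (at -105, 0, +105 mm; at x = -20 mm); which is where varies. The hub on it is 19 mm across and 24 mm high.
- post_b: One of three alike steel lever posts on the clamp's front jaw bar. Origin on the axis its lever turns about, on top of the bar (37 mm above the clamp's underside). They stand 105 mm apart in a row along the clamp's y (at -105, 0, +105 mm; at x = -20 mm); which is where varies. The hub on it is 19 mm across and 24 mm high.
- post_c: One of three alike steel lever posts on the clamp's front jaw bar. Origin on the axis its lever turns about, on top of the bar (37 mm above the clamp's underside). They stand 105 mm apart in a row along the clamp's y (at -105, 0, +105 mm; at x = -20 mm); which is where varies. The hub on it is 19 mm across and 24 mm high.
- ball_a (a point): Centre of the black ball (22 mm across) at the end of the lever on post_a: 62 mm out from the post's axis, 69 mm above the table. The lever, a rod 8 mm thick sloping up from hub to ball, points towards the robot (within 0.5 rad). Hubs are 86 mm clear of one another; below the balls is air down to the plate (top at 18 mm). All look alike.
- ball_b (a point): Centre of the black ball (22 mm across) at the end of the lever on post_b: 62 mm out from the post's axis, 69 mm above the table. The lever, a rod 8 mm thick sloping up from hub to ball, points towards the robot (within 0.5 rad). Hubs are 86 mm clear of one another; below the balls is air down to the plate (top at 18 mm). All look alike.
- ball_c (a point): Centre of the black ball (22 mm across) at the end of the lever on post_c: 62 mm out from the post's axis, 69 mm above the table. The lever, a rod 8 mm thick sloping up from hub to ball, points towards the robot (within 0.5 rad). Hubs are 86 mm clear of one another; below the balls is air down to the plate (top at 18 mm). All look alike.
- screw_a (a joint): Turn of the screw on post_a from how it was found (0), rad, positive clockwise from above (tightening; ball goes to +y). Its lever sits on teeth with play, not counted here: the ball first runs free by 0 to 11 mm. Then a sound screw holds to about 8 N at the ball and gives 3.6 N per mm: 12 N turns it about 0.02, 17 N over 0.04; it stays so. A loose one goes on turning at 1 to 2 N.
- screw_b (a joint): Turn of the screw on post_b from how it was found (0), rad, positive clockwise from above (tightening; ball goes to +y). Its lever sits on teeth with play, not counted here: the ball first runs free by 0 to 11 mm. Then a sound screw holds to about 8 N at the ball and gives 3.6 N per mm: 12 N turns it about 0.02, 17 N over 0.04; it stays so. A loose one goes on turning at 1 to 2 N.
- screw_c (a joint): Turn of the screw on post_c from how it was found (0), rad, positive clockwise from above (tightening; ball goes to +y). Its lever sits on teeth with play, not counted here: the ball first runs free by 0 to 11 mm. Then a sound screw holds to about 8 N at the ball and gives 3.6 N per mm: 12 N turns it about 0.02, 17 N over 0.04; it stays so. A loose one goes on turning at 1 to 2 N.
- tag: Red plastic marker tag, loose, about 50 g: a round foot 36 mm across and 8 mm thick, with an upright tab 26 mm wide (its x), 10 mm thick (its y), from the foot to 52 mm above the underside. Origin: centre of the underside. It stands on the cork, whose top is 3 mm above the table.
- seal_tall: Cream stone seal standing on the cork, 30 x 30 mm, 70 mm high with its round top; origin at its underside. Loose; leave alone.
- seal_short: Red-brown stone seal block, 34 x 34 x 42 mm, origin at its underside. Loose; leave alone.
- tin: Closed black plastic seal pad tin, 70 x 100 x 23 mm, origin at its underside. Loose; leave alone.
- brush_rest: Pale celadon brush rest with five peaks, 30 x 120 mm, 41 mm high, origin at its underside. Loose; leave alone.
There are look-alikes about, which are no part of the job. What is shaped like the tag but blue or yellow is not meant.

How it is judged:
By the outcome, as a careful person would: the job done as asked, in the order asked, and still so for the second after the job is handed in, with the robot touching nothing.
It also fails if it takes over 64 s, if anything falls off the work surface, if the arm or the gripper's body presses on something with over 40 N, if the wrist force passes 120 N, or if a joint passes its speed limit or range.

ROBOT

A 6-joint arm with a two-finger parallel gripper is mounted at the origin on the work surface. World frame = base frame: x ahead of the robot, y to its left, z up, the work surface at z = 0. Lengths are in m, angles in degrees, forces in N, time in s.
With the tool pointing down it reaches from about 0.4 to 0.825 m from the base axis. Payload 7 kg.
Tool frame: the origin (TCP) lies midway between the tips of the shut fingers; the grasp point (between the pads) lies 19 mm behind it (ctrl.hold_point_z is the distance from the TCP to the grasp point, in m); z points along the fingers, y is the line along which they close (so a half turn about z gives the same grasp; the last joint's range is limited). The gripper opens to 88 mm and grips with 3 to 60 N. Pads are 19 mm wide; open, the fingers measure 130 mm over their backs; the gripper's body (78 mm by 193 mm) begins 47 mm behind the grasp point.
Start: joints at [-54.597, 20.546, 0.682, 0, -70.136, -16.507], TCP at [0.219, -0.639, 0.205] pointing down, gripper open.
Joint ranges: [-176.03, 176.03], [-82.01, 121.73], [-58.28, 71.71], [-173.87, 95.51], [-174.79, -0.11], [-173.66, 173.66]. Speed limits (degrees/s): [136.94, 136.94, 172.46, 180, 180, 180].

INTERFACE

Orientations are given as [roll, pitch, yaw] about the fixed x, y, z axes, in that order (R = Rz(yaw) Ry(pitch) Rx(roll)).
In Python, from plant import ctrl gives the robot as it stands.
- The arm moves only by the tool apply_moves, never from a script. Its argument "deltas" is a list of rows, each an object with "fingers": the finger opening in mm, from 0 to 87.6; "delta_pos": the shift along the tool's x, y, z in mm, a list of three; "angular": the turn, a rotation vector about the tool's x, y, z in degrees, a list of three. A call has 1 to 10 rows; each row is the pose to reach, as a shift and turn from the pose commanded when the call began, along the tool's axes at that moment; what a row does not reach only later rows make up. A row lasts 1/10 s, in which the tool goes at most 50 mm and 8.59 degrees, less where a joint would pass 70% of its speed; a pose out of reach is approached as far as the arm can. A call with a gripper value outside its range is refused whole. The fingers move at their own pace and stop on an object; the grip force is fixed at half the most. Time passes only in rows, so rows that repeat a pose let the fingers close. It gives the time, the measured TCP pose, the force, the opening and the grip force at its end, in the units of the state.
- ctrl.get_obs(): the state, without advancing time (a new reading comes with each control period).
- ctrl.snapshot(name): name is "side" or "top"; returns the picture (420x560x3 uint8, red, green, blue); there is no depth.
- ctrl.camera_params(name): a dict with "fx", "fy", "cx", "cy" (pixels), "cam_to_world" (4x4, takes a point from camera to world coordinates). Camera axes: x right, y up, looking along -z (the intrinsics and any distortion apply to the point x, -y, -z); pixel columns grow to the right and rows downward; lengths in m; the calibration is good to about 2 mm. A picture is of the moment at which its call begins. camera_params takes no time and is no camera call.
- ctrl.close_job(): hands the job in; it is judged then, once.
The state is a dict: "clock": time; "joint_pos": joint angles; "qvel": joint speeds; "tau": joint torques, N m; "tool_pos": TCP position; "orientation": TCP orientation; "force": force on the tool from outside, world axes, zero at the start; "moment": the same for the moment, N m; "opening": finger opening in m; "gripper_force": force on a finger pad.
Only numpy, scipy, OpenCV 4.12 (cv2) and the standard library are available. Lean on these libraries where they do the work, as an engineer would, in place of code of your own. Each camera call takes 0.05 s, during which the arm holds its last target. There are 200 camera calls.

## Working session

There is one attempt and no reset: what is moved stays moved. The work goes in short steps, Python scripts to look and compute and a tool call to move; the robot and the scene stay as the last step left them, time stands still between calls to the robot, and variables do not carry over. Pictures are saved under pics/ and viewed, at most 10 in all, crops included, and the job is handed in when it is done.

Besides the shell and the picture viewer there is one more tool, called after "Call:" as name(argument=value, ...), one argument or row to a line, values as JSON. apply_moves: Moves the arm, as the interface text tells. Its arguments: {"type":"object","properties":{"deltas":{"type":"array"}},"required":["deltas"]}

```bash
ls && mkdir -p pics && python3 - <<'E'
from plant import ctrl
import cv2,numpy as np
for n in("top","side"):
    p=ctrl.camera_params(n);print(n,{k:(np.round(v,4).tolist() if k=="cam_to_world" else v) for k,v in p.items()})
    cv2.imwrite(f"pics/{n}0.png",ctrl.snapshot(n)[:,:,::-1])
o=ctrl.get_obs();print(o)
E
```

```text
pics
top {'fx': 528.95254748712, 'fy': 528.95254748712, 'cx': 278.38552760842515, 'cy': 204.74338556401756, 'cam_to_world': [[-0.0225, 0.9815, -0.1903, 0.3334], [-0.9997, -0.0217, 0.0064, 0.0311], [0.0021, 0.1904, 0.9817, 1.5501], [0.0, 0.0, 0.0, 1.0]]}
side {'fx': 531.2994023250491, 'fy': 531.2994023250491, 'cx': 277.0654241654003, 'cy': 206.85493803949115, 'cam_to_world': [[-0.9715, 0.1515, -0.1821, 0.3814], [-0.2366, -0.5855, 0.7753, 1.092], [0.0108, 0.7964, 0.6047, 0.8891], [0.0, 0.0, 0.0, 1.0]]}
{'clock': 0.1, 'joint_pos': array([-5.45986820e+01,  2.05878002e+01,  6.38681080e-01, -1.71240094e-02,
       -7.01367927e+01, -1.65066890e+01]), 'qvel': array([ 0.01487761, -0.03423726,  0.05708502,  0.05828221, -0.05596996,
        0.02843726]), 'tau': array([-1.39431158e-03, -5.84161341e+01,  2.93749559e+01,  7.01547727e+00,
        1.01702049e-02, -5.85125531e-05]), 'tool_pos': array([ 0.21839227, -0.63818802,  0.20381045]), 'orientation': array([ 1.79913055e+02, -8.97701163e-03, -1.61111195e+02]), 'force': array([-0.25489303, -0.76398092, -0.04755142]), 'moment': array([-0.00440576, -0.00139303, -0.04006604]), 'gripper_force': 0.0, 'opening': 0.08759455505531327}
```

View pics/top0.png

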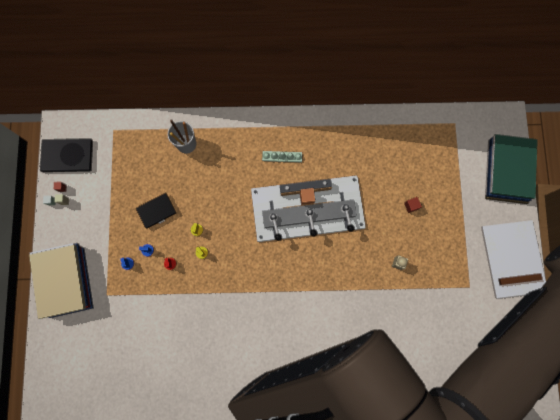

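View pics/side0.png

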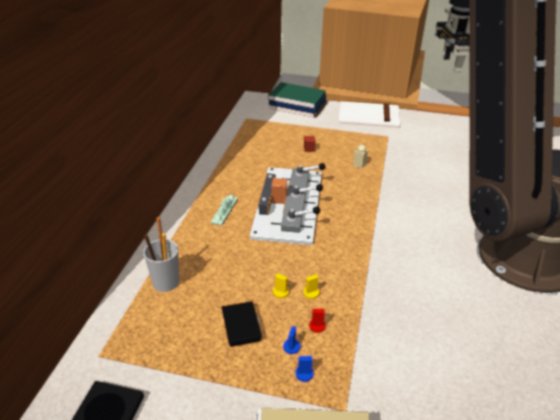

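Candidates for the tag (top view):
- Red (170,264): the tag, chosen by colour and tab shape.
- Blue (147,250), blue (127,263), yellow (196,229) and yellow (202,253): look-alikes.
- Red-brown (413,205): the short seal. The small red block at (60,187) is off the cork.

The clamp is at (308,209), with balls near (278,237), (313,233) and (351,228).

```bash
cat > h.py <<'E'
from plant import ctrl
import cv2,numpy as np
def ray(n,u,v):
    p=ctrl.camera_params(n);T=np.array(p["cam_to_world"])
    d=T[:3,:3]@np.array([(u-p["cx"])/p["fx"],-(v-p["cy"])/p["fy"],-1.]);return T[:3,3],d
def onz(n,u,v,z):
    o,d=ray(n,u,v);return o+d*(z-o[2])/d[2]
def tri(a,b):
    A=np.zeros((3,3));B=np.zeros(3)
    for o,d in(ray("top",*a),ray("side",*b)):
        d=d/np.linalg.norm(d);P=np.eye(3)-np.outer(d,d);A+=P;B+=P@o
    return np.linalg.solve(A,B)
def blobs(m,lo=8):
    k,l,s,c=cv2.connectedComponentsWithStats(m.astype(np.uint8));return [(s[i,4],c[i].round(1),s[i,:4]) for i in range(1,k) if s[i,4]>=lo]
E
python3 - <<'E'
from h import *
t=cv2.imread("pics/top0.png");s=cv2.imread("pics/side0.png")
for n,im in(("top",t),("side",s)):
    hsv=cv2.cvtColor(im,cv2.COLOR_BGR2HSV);H,S,V=cv2.split(hsv)
    print(n,"red",blobs(((H<4)|(H>174))&(S>190)&(V>60),15))
    r=(slice(170,250),slice(240,375)) if n=="top" else (slice(150,250),slice(240,335))
    dark=(V[r]<50);print("dark",[(a,c+[r[1].start,r[0].start],b) for a,c,b in blobs(dark,8)])
    if n=="top":
        m=((S<40)&(V>120)).astype(np.uint8);q=np.zeros_like(m);q[170:250,240:375]=m[170:250,240:375]
        c=max(cv2.findContours(q,0,2)[0],key=cv2.contourArea);R=cv2.minAreaRect(c);print(R)
        for p in cv2.boxPoints(R):print(p,onz(n,*p,.018).round(4))
a=cv2.resize(t[165:255,240:375],None,fx=5,fy=5,interpolation=2)
b=cv2.resize(s[150:250,235:335],None,fx=3.5,fy=3.5,interpolation=2)
c=cv2.resize(t[220:285,110:220],None,fx=3.5,fy=3.5,interpolation=2)
out=np.zeros((600,800,3),np.uint8)
a=cv2.resize(a,(540,360));out[:360,:540]=a
out[360:360+c.shape[0],:c.shape[1]]=c
b=cv2.resize(b,(260,260));out[:260,540:]=b
cc=cv2.resize(s[290:390,260:350],(234,260),interpolation=2);out[300:560,560:794]=cc
cv2.imwrite("pics/crop1.png",out)
E
```

```text
top red [(np.int32(89), array([169.6, 263.3]), array([165, 258,  11,  11], dtype=int32))]
dark [(np.int32(33), array([350. , 227.7]), array([107,  55,   7,   6], dtype=int32)), (np.int32(32), array([313.2, 232.6]), array([71, 60,  6,  6], dtype=int32)), (np.int32(31), array([277.7, 236.9]), array([35, 64,  7,  6], dtype=int32))]
((277.53472900390625, 211.95587158203125), (53.65506362915039, 47.459510803222656), 83.1572265625)
[250.77763 188.14673] [0.6823 0.1019 0.018 ]
[297.89908 182.49216] [ 0.6964 -0.0385  0.018 ]
[304.2918  235.76501] [ 0.5365 -0.0524  0.018 ]
[257.17038 241.41959] [0.5229 0.0853 0.018 ]
side red [(np.int32(250), array([317.3, 320.6]), array([310, 310,  15,  22], dtype=int32))]
dark [(np.int32(13), array([321.6, 166.4]), array([80, 15,  4,  4], dtype=int32)), (np.int32(18), array([319.1, 187.2]), array([77, 35,  5,  5], dtype=int32)), (np.int32(21), array([316., 210.]), array([74, 58,  5,  5], dtype=int32))]
```

View pics/crop1.png

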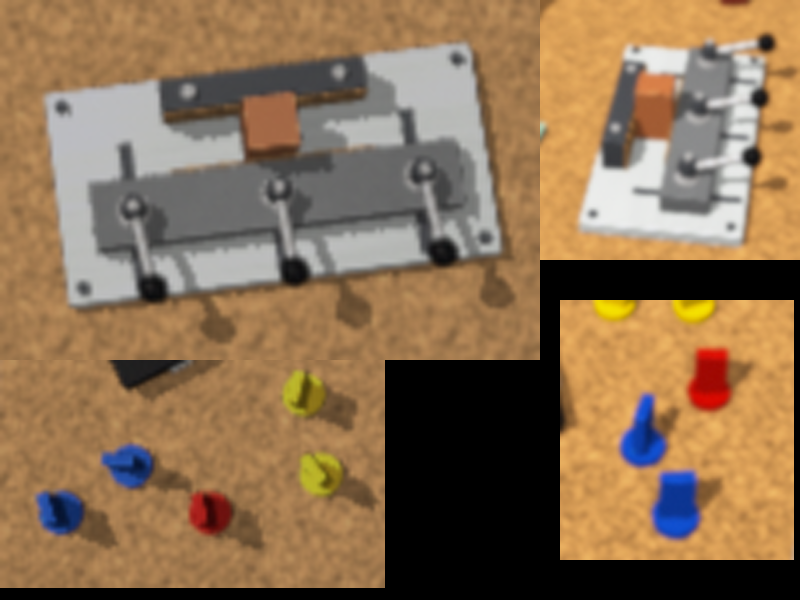

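Chosen: the red tag, which the crop confirms as round-footed with an upright tab. In the top crop at 4x, the hub tops are at (133,207), (279,190) and (424,170), and the balls at (152,289), (293,271) and (442,252).

```bash
python3 - <<'E'
from h import *
print("plate");
for u,v in((45,95),(470,43),(502,248),(72,303)):print(onz("top",240+u/4,165+v/4,.018).round(4))
print("hubs");
for u,v in((133,205),(279,188),(424,168)):print(onz("top",240+u/4,165+v/4,.064).round(4))
for a,b in(((277.7,236.9),(316,210)),((313.2,232.6),(319.1,187.2)),((350,227.7),(321.6,166.4))):
    print("ball",onz("top",*a,.069).round(4),onz("side",*b,.069).round(4),tri(a,b).round(4))
print("tag tri",tri((169.6,263.3),(317.3,320.6)).round(4))
p,q=onz("side",312.3,309.3,.055),onz("side",324.2,309.3,.055);print(p,q,np.hypot(*(p-q)[:2]),np.degrees(np.arctan2(*(p-q)[1::-1])))
for n in("top","side"):
    im=cv2.imread(f"pics/{n}0.png");hsv=cv2.cvtColor(im,40);H,S,V=cv2.split(hsv)
    m=((H<5)|(H>172))&(S>180)&(V>50)
    r=m[250:276,158:182] if n=="top" else m[303:335,304:332]
    print("\n".join("".join(".#"[int(x)] for x in w) for w in r))
t=cv2.imread("pics/top0.png");print(t[254:274,162:180,2])
E
```

```text
plate
[0.6804 0.1005 0.018 ]
[ 0.7132 -0.2168  0.018 ]
[ 0.5583 -0.2324  0.018 ]
[0.5248 0.0828 0.018 ]
hubs
[0.5883 0.0368 0.064 ]
[ 0.5983 -0.0676  0.064 ]
[ 0.6105 -0.1718  0.064 ]
ball [0.5281 0.0254 0.069 ] [0.5296 0.0285 0.069 ] [0.5293 0.0255 0.0666]
ball [ 0.5381 -0.075   0.069 ] [ 0.5396 -0.0727  0.069 ] [ 0.5392 -0.0752  0.0672]
ball [ 0.5498 -0.1796  0.069 ] [ 0.5508 -0.176   0.069 ] [ 0.5508 -0.18    0.0663]
tag tri [0.4662 0.3393 0.0164]
[0.47878189 0.34529761 0.055     ] [0.45484536 0.33922055 0.055     ] 0.024695913626251384 14.245408613580112
........................
........................
........................
........................
........................
........................
........................
........................
........##..##..........
.......#########........
.......##########.......
.......###########......
......############......
......############......
......############......
......###########.......
.......##########.......
........########........
.........######.........
...........#............
........................
..........
[... 1843 characters left out ...]
108 105  93 117 114 108]
 [169 167 167 160 168 165 149  72  54  68 104 109 107 103 108 123 110 103]
 [159 158 167 166 169 147 118  68  56  67  98 107 105 100 120 122 103  98]
 [166 167 171 166 152 122 101  77  71  79  97 105  98 102 118 118 105 103]
 [168 170 169 164 162 154 145 124 102 102 103  99 100 110 117 116 110 116]
 [157 161 159 163 168 164 149 142 121 119 102 107 108 108 114 114 111 117]
 [158 165 163 162 159 159 155 149 144 123 107 115 133 116 118 115 111 113]
 [162 167 164 158 153 155 158 154 159 150 141 138 151 152 156 146 117 110]
 [173 174 167 155 147 158 163 166 170 161 152 153 163 167 169 159 140 110]
 [172 173 167 162 152 156 163 169 176 166 161 166 166 165 166 157 147 134]]
```

```bash
cat >> h.py <<'E'
from scipy.spatial.transform import Rotation as Ro
def go(x,y,z,yaw,cur=None):
    "tool-axis deltas (mm, deg) from present (or given commanded) pose to TCP x,y,z pointing down at yaw"
    o=ctrl.get_obs();p,e=(o["tool_pos"],o["orientation"]) if cur is None else (np.array(cur[:3]),[180,0,cur[3]])
    R=Ro.from_euler("xyz",e,degrees=True);G=Ro.from_euler("xyz",[180,0,yaw],degrees=True)
    print("d",(R.inv().apply(np.array([x,y,z])-p)*1000).round(1),"rot",np.degrees((R.inv()*G).as_rotvec()).round(1))
E
python3 -c "
from h import *
go(.548,-.2055,.160,-82,(.219,-.639,.205,-161.1))"
```

```text
d [-451.7  303.6   45. ] rot [  0.    0.  -79.1]
```

Call:
apply_moves(
  deltas=[
    {"fingers": 0, "delta_pos": [-45, 30, 4], "angular": [0, 0, -8]},
    {"fingers": 0, "delta_pos": [-85, 57, 8], "angular": [0, 0, -16]},
    {"fingers": 0, "delta_pos": [-125, 84, 12], "angular": [0, 0, -24]},
    {"fingers": 0, "delta_pos": [-165, 111, 16], "angular": [0, 0, -32]},
    {"fingers": 0, "delta_pos": [-205, 138, 20], "angular": [0, 0, -40]},
    {"fingers": 0, "delta_pos": [-245, 165, 24], "angular": [0, 0, -48]},
    {"fingers": 0, "delta_pos": [-285, 192, 28], "angular": [0, 0, -56]},
    {"fingers": 0, "delta_pos": [-325, 219, 32], "angular": [0, 0, -64]},
    {"fingers": 0, "delta_pos": [-365, 245, 36], "angular": [0, 0, -72]},
    {"fingers": 0, "delta_pos": [-390, 262, 40], "angular": [0, 0, -79]},
  ],
)

```text
clock: 1.1
tool_pos: [0.5042, -0.2619, 0.1644]
orientation: [-180.0, 0.0, -81.7]
force: [0.2, -0.1, 0.4]
opening: 0.0132
gripper_force: 0.0
```

```bash
python3 -c "
from h import *
o=ctrl.get_obs();print(o['clock'],o['tool_pos'],o['orientation'],o['force'],o['opening'],o['joint_pos'])
go(.548,-.2055,.160,-82)"
```

```text
1.1 [ 0.50417029 -0.26190011  0.1643741 ] [-1.79995298e+02  8.82972686e-03 -8.16834078e+01] [ 0.23806965 -0.12311225  0.37196322] 0.013234639379664254 [-7.72732815e+00  1.22820124e+01 -1.63688762e+01 -1.11508790e-02
 -6.13470332e+01  1.60492667e+01]
d [-49.5 -51.5   4.4] rot [-0.   0.   0.3]
```

Call:
apply_moves(
  deltas=[
    {"fingers": 0, "delta_pos": [-25, -26, 2], "angular": [0, 0, 0]},
    {"fingers": 0, "delta_pos": [-49.5, -51.5, 4], "angular": [0, 0, 0]},
    {"fingers": 0, "delta_pos": [-49.5, -51.5, 30], "angular": [0, 0, 0]},
    {"fingers": 0, "delta_pos": [-49.5, -51.5, 60], "angular": [0, 0, 0]},
    {"fingers": 0, "delta_pos": [-49.5, -51.5, 90], "angular": [0, 0, 0]},
    {"fingers": 0, "delta_pos": [-49.5, -51.5, 110], "angular": [0, 0, 0]},
    {"fingers": 0, "delta_pos": [-49.5, -51.5, 110], "angular": [0, 0, 0]},
    {"fingers": 0, "delta_pos": [-49.5, -51.5, 110], "angular": [0, 0, 0]},
  ],
)

```text
clock: 1.9
tool_pos: [0.5469, -0.2085, 0.0548]
orientation: [179.9, -0.0, -82.1]
force: [0.2, -0.6, 0.1]
opening: 0.0002
gripper_force: 0.0
```

```bash
python3 - <<'E'
from h import *
t=ctrl.snapshot("top");s=ctrl.snapshot("side")
out=np.zeros((400,800,3),np.uint8);out[:,:400]=cv2.resize(t[180:260,310:390],(400,400),interpolation=2);out[:,400:]=cv2.resize(s[130:220,270:360],(400,400),interpolation=2)
cv2.imwrite("pics/c2.png",out[:,:,::-1])
E
```

```text
(no output)
```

View pics/c2.png

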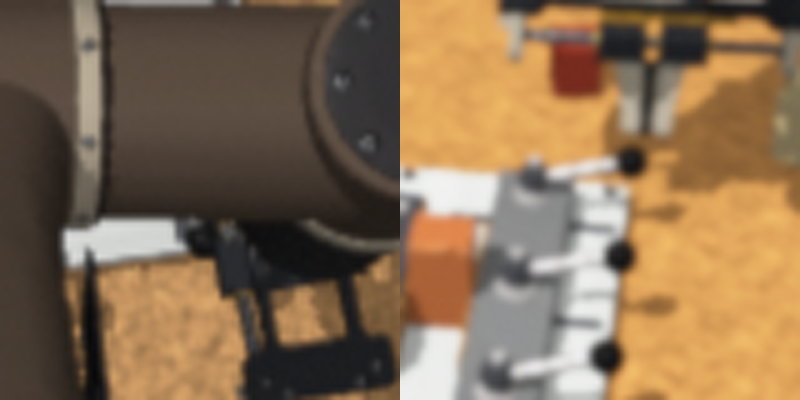

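The side crop shows the closed fingers (645,130) just behind the right-hand ball (631,160) and free of it. I'll push along -tool x from here.

Call:
apply_moves(
  deltas=[
    {"fingers": 0, "delta_pos": [-1, 0, 0], "angular": [0, 0, 0]},
    {"fingers": 0, "delta_pos": [-2, 0, 0], "angular": [0, 0, 0]},
    {"fingers": 0, "delta_pos": [-3, 0, 0], "angular": [0, 0, 0]},
    {"fingers": 0, "delta_pos": [-4, 0, 0], "angular": [0, 0, 0]},
    {"fingers": 0, "delta_pos": [-5, 0, 0], "angular": [0, 0, 0]},
    {"fingers": 0, "delta_pos": [-5.5, 0, 0], "angular": [0, 0, 0]},
    {"fingers": 0, "delta_pos": [-5.5, 0, 0], "angular": [0, 0, 0]},
  ],
)

```text
clock: 2.7
tool_pos: [0.5462, -0.2028, 0.0547]
orientation: [180.0, 0.0, -82.1]
force: [0.1, -0.1, 0.3]
opening: 0.0006
gripper_force: 0.0
```

Call:
apply_moves(
  deltas=[
    {"fingers": 0, "delta_pos": [-0.7, 0, 0], "angular": [0, 0, 0]},
    {"fingers": 0, "delta_pos": [-1.4, 0, 0], "angular": [0, 0, 0]},
    {"fingers": 0, "delta_pos": [-2, 0, 0], "angular": [0, 0, 0]},
    {"fingers": 0, "delta_pos": [-2, 0, 0], "angular": [0, 0, 0]},
  ],
)

```text
clock: 3.1
tool_pos: [0.5459, -0.2009, 0.0546]
orientation: [180.0, 0.0, -82.1]
force: [-1.5, -0.2, 0.1]
opening: 0.0003
gripper_force: 0.0
```

```bash
python3 - <<'E'
from h import *
for i in range(3):
    s=ctrl.snapshot("side");V=s.max(2)
    r=V[150:225,300:335]<50;print([(a,(c+[300,150])) for a,c,b in blobs(r,8)])
print(ctrl.get_obs()["force"])
E
```

```text
[(np.int32(18), array([321.7, 165.9])), (np.int32(17), array([319. , 187.4])), (np.int32(21), array([316., 210.]))]
[(np.int32(18), array([321.7, 165.9])), (np.int32(17), array([319. , 187.4])), (np.int32(21), array([316., 210.]))]
[(np.int32(18), array([321.7, 165.9])), (np.int32(17), array([319. , 187.4])), (np.int32(21), array([316., 210.]))]
[-0.33244966  0.46737507 -0.31348299]
```

Call:
apply_moves(
  deltas=[
    {"fingers": 0, "delta_pos": [-0.7, 0, 0], "angular": [0, 0, 0]},
    {"fingers": 0, "delta_pos": [-1.4, 0, 0], "angular": [0, 0, 0]},
    {"fingers": 0, "delta_pos": [-2, 0, 0], "angular": [0, 0, 0]},
    {"fingers": 0, "delta_pos": [-2, 0, 0], "angular": [0, 0, 0]},
  ],
)

```text
clock: 3.65
tool_pos: [0.5456, -0.1988, 0.0547]
orientation: [-180.0, 0.0, -82.1]
force: [0.1, -0.1, 0.0]
opening: 0.0003
gripper_force: 0.0
```

Call:
apply_moves(
  deltas=[
    {"fingers": 0, "delta_pos": [-0.7, 0, 0], "angular": [0, 0, 0]},
    {"fingers": 0, "delta_pos": [-1.4, 0, 0], "angular": [0, 0, 0]},
    {"fingers": 0, "delta_pos": [-2, 0, 0], "angular": [0, 0, 0]},
    {"fingers": 0, "delta_pos": [-2, 0, 0], "angular": [0, 0, 0]},
  ],
)

```text
clock: 4.05
tool_pos: [0.5453, -0.1969, 0.0547]
orientation: [-180.0, 0.0, -82.1]
force: [-0.3, -0.3, 0.6]
opening: -0.0
gripper_force: 0.0
```

Call:
apply_moves(
  deltas=[
    {"fingers": 0, "delta_pos": [-0.7, 0, 0], "angular": [0, 0, 0]},
    {"fingers": 0, "delta_pos": [-1.4, 0, 0], "angular": [0, 0, 0]},
    {"fingers": 0, "delta_pos": [-2, 0, 0], "angular": [0, 0, 0]},
    {"fingers": 0, "delta_pos": [-2, 0, 0], "angular": [0, 0, 0]},
  ],
)

```text
clock: 4.45
tool_pos: [0.545, -0.1949, 0.0547]
orientation: [180.0, 0.0, -82.1]
force: [-0.2, -0.5, 0.7]
opening: 0.0004
gripper_force: 0.1
```

Call:
apply_moves(
  deltas=[
    {"fingers": 0, "delta_pos": [-0.7, 0, 0], "angular": [0, 0, 0]},
    {"fingers": 0, "delta_pos": [-1.4, 0, 0], "angular": [0, 0, 0]},
    {"fingers": 0, "delta_pos": [-2, 0, 0], "angular": [0, 0, 0]},
    {"fingers": 0, "delta_pos": [-2, 0, 0], "angular": [0, 0, 0]},
  ],
)

```text
clock: 4.85
tool_pos: [0.5447, -0.1929, 0.0546]
orientation: [180.0, 0.0, -82.1]
force: [-1.4, -0.3, -0.4]
opening: 0.0004
gripper_force: 0.2
```

Call:
apply_moves(
  deltas=[
    {"fingers": 0, "delta_pos": [-0.7, 0, 0], "angular": [0, 0, 0]},
    {"fingers": 0, "delta_pos": [-1.4, 0, 0], "angular": [0, 0, 0]},
    {"fingers": 0, "delta_pos": [-2, 0, 0], "angular": [0, 0, 0]},
    {"fingers": 0, "delta_pos": [-2, 0, 0], "angular": [0, 0, 0]},
  ],
)

```text
clock: 5.25
tool_pos: [0.5445, -0.1909, 0.0547]
orientation: [180.0, 0.0, -82.1]
force: [-0.8, -1.2, 0.5]
opening: 0.0004
gripper_force: 0.2
```

```bash
python3 - <<'E'
from h import *
s=ctrl.snapshot("side");V=s.max(2)
r=V[150:225,300:335]<50;print([(a,(c+[300,150])) for a,c,b in blobs(r,8)])
cv2.imwrite("pics/c3.png",cv2.resize(s[135:215,285:365],(560,560),interpolation=2)[:,:,::-1])
print(ctrl.get_obs()["force"])
E
```

```text
[(np.int32(19), array([321.6, 166.8])), (np.int32(17), array([319. , 187.4])), (np.int32(21), array([316., 210.]))]
[-0.13068945  0.53645831  0.39496399]
```

View pics/c3.png

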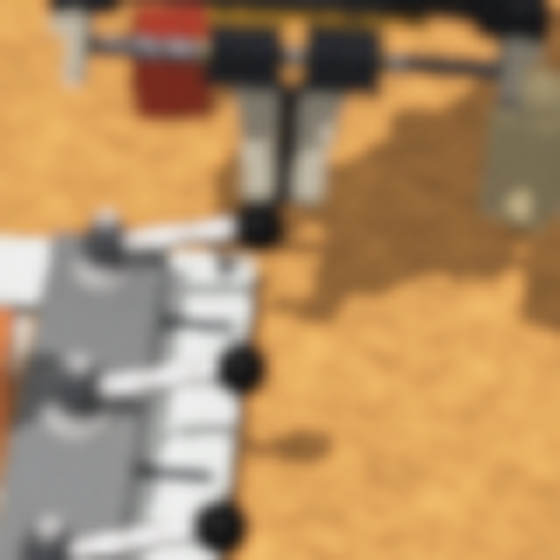

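The right ball has moved from row 165.9 to 166.8, about 4 mm, and the fingers touch it. It's still in free play.

Call:
apply_moves(
  deltas=[
    {"fingers": 0, "delta_pos": [-0.7, 0, 0], "angular": [0, 0, 0]},
    {"fingers": 0, "delta_pos": [-1.4, 0, 0], "angular": [0, 0, 0]},
    {"fingers": 0, "delta_pos": [-2, 0, 0], "angular": [0, 0, 0]},
    {"fingers": 0, "delta_pos": [-2, 0, 0], "angular": [0, 0, 0]},
  ],
)

```text
clock: 5.7
tool_pos: [0.5443, -0.1891, 0.0547]
orientation: [-180.0, -0.0, -82.1]
force: [0.2, -2.2, 1.0]
opening: 0.0003
gripper_force: 0.8
```

Call:
apply_moves(
  deltas=[
    {"fingers": 0, "delta_pos": [-0.7, 0, 0], "angular": [0, 0, 0]},
    {"fingers": 0, "delta_pos": [-1.4, 0, 0], "angular": [0, 0, 0]},
    {"fingers": 0, "delta_pos": [-1.5, 0, 0], "angular": [0, 0, 0]},
    {"fingers": 0, "delta_pos": [-1.5, 0, 0], "angular": [0, 0, 0]},
  ],
)

```text
clock: 6.1
tool_pos: [0.5442, -0.1878, 0.0549]
orientation: [-180.0, -0.0, -82.1]
force: [-0.7, -6.4, 1.7]
opening: 0.0005
gripper_force: 2.1
```

Call:
apply_moves(
  deltas=[
    {"fingers": 0, "delta_pos": [-0.7, 0, 0], "angular": [0, 0, 0]},
    {"fingers": 0, "delta_pos": [-1.4, 0, 0], "angular": [0, 0, 0]},
    {"fingers": 0, "delta_pos": [-1.5, 0, 0], "angular": [0, 0, 0]},
    {"fingers": 0, "delta_pos": [-1.5, 0, 0], "angular": [0, 0, 0]},
  ],
)

```text
clock: 6.5
tool_pos: [0.5442, -0.1865, 0.0552]
orientation: [-180.0, -0.0, -82.1]
force: [-0.2, -5.8, 3.3]
opening: 0.0007
gripper_force: 2.7
```

Call:
apply_moves(
  deltas=[
    {"fingers": 0, "delta_pos": [-0.5, 0, 0], "angular": [0, 0, 0]},
    {"fingers": 0, "delta_pos": [-1, 0, 0], "angular": [0, 0, 0]},
    {"fingers": 0, "delta_pos": [-1, 0, 0], "angular": [0, 0, 0]},
    {"fingers": 0, "delta_pos": [-1, 0, 0], "angular": [0, 0, 0]},
  ],
)

```text
clock: 6.9
tool_pos: [0.5442, -0.1858, 0.0553]
orientation: [-180.0, -0.1, -82.1]
force: [1.3, -6.4, 2.6]
opening: 0.0004
gripper_force: 3.1
```

```bash
python3 - <<'E'
from h import *
F=[]
for i in range(6):
    s=ctrl.snapshot("side");F.append(ctrl.get_obs()["force"])
V=s.max(2)
r=V[150:225,300:335]<50;print([(a,(c+[300,150])) for a,c,b in blobs(r,8)])
print(np.round(F,1),ctrl.get_obs()["moment"])
E
```

```text
[(np.int32(16), array([321.5, 167.5])), (np.int32(16), array([319. , 187.5])), (np.int32(21), array([316., 210.]))]
[[-0.2 -6.7  2.8]
 [ 0.3 -8.4  3.1]
 [ 0.8 -7.   3.3]
 [-0.2 -7.6  2.7]
 [ 0.1 -6.7  3.7]
 [-0.4 -6.5  3.6]] [-2.69490182  0.14918084 -0.02653702]
```

Call:
apply_moves(
  deltas=[
    {"fingers": 0, "delta_pos": [-0.7, 0, 0], "angular": [0, 0, 0]},
    {"fingers": 0, "delta_pos": [-1.4, 0, 0], "angular": [0, 0, 0]},
    {"fingers": 0, "delta_pos": [-2, 0, 0], "angular": [0, 0, 0]},
    {"fingers": 0, "delta_pos": [-2, 0, 0], "angular": [0, 0, 0]},
    {"fingers": 0, "delta_pos": [-2, 0, 0], "angular": [0, 0, 0]},
  ],
)

```text
clock: 7.7
tool_pos: [0.5441, -0.184, 0.0556]
orientation: [-179.9, -0.1, -82.1]
force: [0.1, -7.1, 6.0]
opening: 0.0001
gripper_force: 3.7
```

```bash
cat >> h.py <<'E'
def chk(k=6):
    F=[]
    for i in range(k):
        s=ctrl.snapshot("side");F.append(ctrl.get_obs()["force"])
    r=s.max(2)[150:225,300:335]<50;print([(a,(c+[300,150])) for a,c,b in blobs(r,8)])
    o=ctrl.get_obs();print(np.mean(F,0).round(2),o["tool_pos"].round(4),o["clock"])
E
python3 -c "
from h import *
chk()"
```

```text
[(np.int32(16), array([321.5, 167.5])), (np.int32(17), array([319. , 187.4])), (np.int32(21), array([316., 210.]))]
[-0.1  -7.62  5.52] [ 0.5441 -0.184   0.0556] 8.0
```

Call:
apply_moves(
  deltas=[
    {"fingers": 0, "delta_pos": [3, 0, 0], "angular": [0, 0, 0]},
    {"fingers": 0, "delta_pos": [6, 0, -4], "angular": [0, 0, 0]},
    {"fingers": 0, "delta_pos": [6, 0, -9], "angular": [0, 0, 0]},
    {"fingers": 0, "delta_pos": [4, 0, -9], "angular": [0, 0, 0]},
    {"fingers": 0, "delta_pos": [2.5, 0, -9], "angular": [0, 0, 0]},
    {"fingers": 0, "delta_pos": [2.5, 0, -9], "angular": [0, 0, 0]},
  ],
)

```text
clock: 8.6
tool_pos: [0.5436, -0.1851, 0.0635]
orientation: [180.0, 0.0, -82.1]
force: [-0.5, 0.6, -0.0]
opening: 0.0006
gripper_force: 0.0
```

```bash
python3 -c "
from h import *
chk(4)"
```

```text
[(np.int32(19), array([321.7, 167.2])), (np.int32(16), array([319. , 187.5])), (np.int32(21), array([316., 210.]))]
[-0.31  0.11 -0.04] [ 0.5437 -0.1854  0.0635] 8.8
```

Call:
apply_moves(
  deltas=[
    {"fingers": 0, "delta_pos": [-0.7, 0, 0], "angular": [0, 0, 0]},
    {"fingers": 0, "delta_pos": [-1.4, 0, 0], "angular": [0, 0, 0]},
    {"fingers": 0, "delta_pos": [-2, 0, 0], "angular": [0, 0, 0]},
    {"fingers": 0, "delta_pos": [-2, 0, 0], "angular": [0, 0, 0]},
  ],
)

```text
clock: 9.2
tool_pos: [0.5435, -0.1835, 0.0637]
orientation: [-180.0, 0.0, -82.1]
force: [-0.1, 0.0, -0.2]
opening: 0.0006
gripper_force: 0.0
```

Call:
apply_moves(
  deltas=[
    {"fingers": 0, "delta_pos": [-0.7, 0, 0], "angular": [0, 0, 0]},
    {"fingers": 0, "delta_pos": [-1.4, 0, 0], "angular": [0, 0, 0]},
    {"fingers": 0, "delta_pos": [-2, 0, 0], "angular": [0, 0, 0]},
    {"fingers": 0, "delta_pos": [-2, 0, 0], "angular": [0, 0, 0]},
  ],
)

```text
clock: 9.6
tool_pos: [0.5432, -0.1815, 0.0637]
orientation: [-180.0, 0.0, -82.1]
force: [-0.4, -0.8, -0.1]
opening: 0.0001
gripper_force: 0.0
```

Call:
apply_moves(
  deltas=[
    {"fingers": 0, "delta_pos": [-0.7, 0, 0], "angular": [0, 0, 0]},
    {"fingers": 0, "delta_pos": [-1.4, 0, 0], "angular": [0, 0, 0]},
    {"fingers": 0, "delta_pos": [-2, 0, 0], "angular": [0, 0, 0]},
    {"fingers": 0, "delta_pos": [-2, 0, 0], "angular": [0, 0, 0]},
  ],
)

```text
clock: 10.0
tool_pos: [0.5429, -0.1795, 0.0637]
orientation: [-180.0, -0.0, -82.1]
force: [0.3, 0.5, 0.1]
opening: 0.0002
gripper_force: 0.0
```

```bash
python3 - <<'E'
from h import *
chk(4)
s=ctrl.snapshot("side")
cv2.imwrite("pics/c4.png",cv2.resize(s[135:195,290:350],(600,600),interpolation=2)[:,:,::-1])
E
```

```text
[(np.int32(21), array([321.8, 167.1])), (np.int32(16), array([319. , 187.5])), (np.int32(21), array([316., 210.]))]
[-0.08 -0.2   0.49] [ 0.5429 -0.1796  0.0637] 10.2
```

View pics/c4.png

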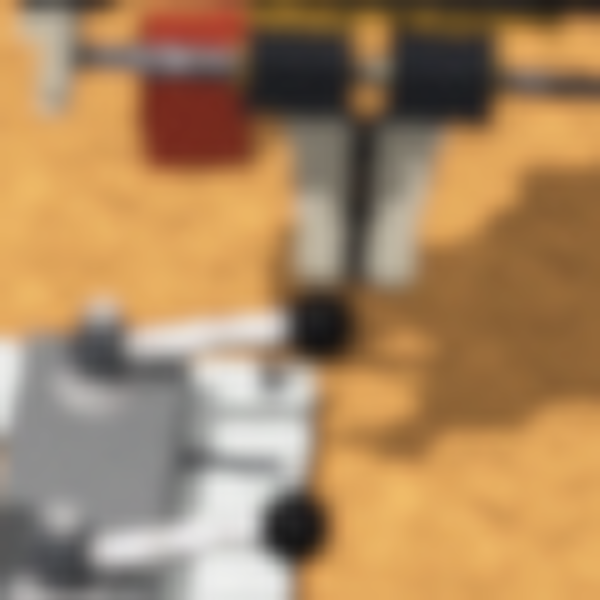

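```bash
python3 - <<'E'
from h import *
p=ctrl.camera_params("side");T=np.linalg.inv(np.array(p["cam_to_world"]))
def pr(X):
    q=T[:3,:3]@np.array(X)+T[:3,3];return (round(p["cx"]+p["fx"]*q[0]/-q[2],1),round(p["cy"]-p["fy"]*q[1]/-q[2],1))
for X in([.5429,-.1796,.0637],[.5429,-.1796,.0737],[.5498,-.1796,.069],[.5498,-.1746,.069],[.5498,-.1696,.069],[.5498,-.1796,.08]):print(X,pr(X))
s=ctrl.snapshot("side");print(s[158:176,314:332].max(2))
E
```

```text
[0.5429, -0.1796, 0.0637] (np.float64(324.4), np.float64(167.7))
[0.5429, -0.1796, 0.0737] (np.float64(324.7), np.float64(164.7))
[0.5498, -0.1796, 0.069] (np.float64(322.2), np.float64(165.8))
[0.5498, -0.1746, 0.069] (np.float64(321.9), np.float64(166.7))
[0.5498, -0.1696, 0.069] (np.float64(321.6), np.float64(167.6))
[0.5498, -0.1796, 0.08] (np.float64(322.4), np.float64(162.5))
[[229 227 220 200 178 175 184 190 185 160 115  77  96 144 179 191 194 199]
 [225 220 211 190 169 170 183 190 185 159 112  78 103 152 182 191 190 185]
 [222 216 203 179 163 169 182 189 183 156 110  80 109 157 183 189 185 174]
 [221 215 197 169 157 163 174 181 175 149 106  81 112 156 180 186 180 167]
 [224 217 196 165 150 151 154 157 152 134 102  87 110 146 167 172 169 159]
 [226 220 199 164 142 132 124 118 114 109  98  99 116 138 150 152 151 150]
 [226 221 200 164 131 105  86  73  73  77  90 109 129 139 142 141 142 143]
 [226 224 207 171 127  82  53  44  42  49  71 106 134 145 146 143 142 141]
 [229 229 220 190 138  78  43  35  32  33  54  94 130 147 152 152 149 145]
 [231 231 227 200 146  77  37  32  28  26  45  85 123 144 155 163 163 158]
 [219 218 209 182 131  72  33  25  23  26  49  88 124 149 165 181 187 181]
 [195 189 175 153 119  77  43  31  28  39  66 102 133 159 178 192 199 193]
 [201 184 160 143 132 110  85  70  66  76  99 124 144 159 172 181 184 180]
 [220 196 161 147 153 153 146 135 131 134 146 160 166 167 170 171 171 168]
 [228 200 156 141 161 184 191 187 183 185 191 199 202 198 192 190 185 177]
 [230 207 165 149 175 202 209 202 199 204 213 220 223 220 216 211 201 184]
 [226 211 188 180 196 210 204 188 186 200 216 224 227 227 226 222 211 188]
 [203 197 188 186 193 195 182 164 170 195 214 223 226 226 226 223 211 188]]
```

The side crop shows the visible finger tips (355,282 in the crop) above the ball (320,325). The forces agree: the tips are about 20 mm above the reported TCP, so at this height they pass over the ball. I'll back off, go about 29 mm lower and re-approach.

Call:
apply_moves(
  deltas=[
    {"fingers": 0, "delta_pos": [12, 0, -2], "angular": [0, 0, 0]},
    {"fingers": 0, "delta_pos": [24, 0, -2], "angular": [0, 0, 0]},
    {"fingers": 0, "delta_pos": [25, 0, 0], "angular": [0, 0, 0]},
    {"fingers": 0, "delta_pos": [25, 0, 14], "angular": [0, 0, 0]},
    {"fingers": 0, "delta_pos": [25, 0, 29], "angular": [0, 0, 0]},
    {"fingers": 0, "delta_pos": [23, 0, 29], "angular": [0, 0, 0]},
    {"fingers": 0, "delta_pos": [21, 0, 29], "angular": [0, 0, 0]},
    {"fingers": 0, "delta_pos": [19, 0, 29], "angular": [0, 0, 0]},
    {"fingers": 0, "delta_pos": [18, 0, 29], "angular": [0, 0, 0]},
    {"fingers": 0, "delta_pos": [18, 0, 29], "angular": [0, 0, 0]},
  ],
)

```text
clock: 11.3
tool_pos: [0.5458, -0.1972, 0.0353]
orientation: [-179.9, -0.0, -82.1]
force: [0.6, -0.8, 0.3]
opening: 0.0005
gripper_force: 0.0
```

```bash
python3 -c "
from h import *
print(ctrl.hold_point_z);chk(3)"
```

```text
0.0188
[(np.int32(10), array([319.6, 150.3])), (np.int32(12), array([331.5, 150.5])), (np.int32(21), array([322., 167.])), (np.int32(17), array([319. , 187.4])), (np.int32(21), array([316., 210.]))]
[0.23 0.17 0.27] [ 0.5456 -0.1974  0.035 ] 11.45
```

Call:
apply_moves(
  deltas=[
    {"fingers": 0, "delta_pos": [-0.7, 0, 0], "angular": [0, 0, 0]},
    {"fingers": 0, "delta_pos": [-1.4, 0, 0], "angular": [0, 0, 0]},
    {"fingers": 0, "delta_pos": [-2, 0, 0], "angular": [0, 0, 0]},
    {"fingers": 0, "delta_pos": [-2.5, 0, 0], "angular": [0, 0, 0]},
    {"fingers": 0, "delta_pos": [-2.5, 0, 0], "angular": [0, 0, 0]},
  ],
)

```text
clock: 11.95
tool_pos: [0.5451, -0.1953, 0.0348]
orientation: [-180.0, -0.0, -82.1]
force: [0.4, -4.3, -0.2]
opening: 0.0005
gripper_force: 2.0
```

Contact is now clean, with no vertical force.

Call:
apply_moves(
  deltas=[
    {"fingers": 0, "delta_pos": [-0.5, 0, 0], "angular": [0, 0, 0]},
    {"fingers": 0, "delta_pos": [-1, 0, 0], "angular": [0, 0, 0]},
    {"fingers": 0, "delta_pos": [-1.5, 0, 0], "angular": [0, 0, 0]},
    {"fingers": 0, "delta_pos": [-1.5, 0, 0], "angular": [0, 0, 0]},
    {"fingers": 0, "delta_pos": [-1.5, 0, 0], "angular": [0, 0, 0]},
  ],
)

```text
clock: 12.45
tool_pos: [0.545, -0.1944, 0.0349]
orientation: [-180.0, -0.1, -82.1]
force: [0.7, -8.4, 0.8]
opening: 0.0006
gripper_force: 4.2
```

```bash
python3 -c "
from h import *
chk(4)"
```

```text
[(np.int32(15), array([319.2, 150.4])), (np.int32(18), array([331.5, 151. ])), (np.int32(20), array([322. , 167.2])), (np.int32(17), array([319. , 187.4])), (np.int32(21), array([316., 210.]))]
[ 0.11 -8.39  0.23] [ 0.545  -0.1945  0.0349] 12.65
```

Call:
apply_moves(
  deltas=[
    {"fingers": 0, "delta_pos": [-0.5, 0, 0], "angular": [0, 0, 0]},
    {"fingers": 0, "delta_pos": [-1, 0, 0], "angular": [0, 0, 0]},
    {"fingers": 0, "delta_pos": [-1.5, 0, 0], "angular": [0, 0, 0]},
    {"fingers": 0, "delta_pos": [-2, 0, 0], "angular": [0, 0, 0]},
    {"fingers": 0, "delta_pos": [-2, 0, 0], "angular": [0, 0, 0]},
  ],
)

```text
clock: 13.15
tool_pos: [0.5448, -0.193, 0.035]
orientation: [-180.0, -0.1, -82.1]
force: [0.6, -11.5, -0.1]
opening: 0.0004
gripper_force: 5.9
```

```bash
python3 -c "
from h import *
chk(4)"
```

```text
[(np.int32(18), array([319.3, 150.6])), (np.int32(18), array([331.5, 151. ])), (np.int32(21), array([322. , 167.6])), (np.int32(16), array([319. , 187.5])), (np.int32(21), array([316., 210.]))]
[  0.48 -11.8    0.06] [ 0.5448 -0.193   0.035 ] 13.35
```

Right lever: free play, then it holds firm to about 12 N, so it's sound. Next is the middle lever.

Call:
apply_moves(
  deltas=[
    {"fingers": 0, "delta_pos": [6, 0, 0], "angular": [0, 0, 0]},
    {"fingers": 0, "delta_pos": [8, 0, -20], "angular": [0, 0, 0]},
    {"fingers": 0, "delta_pos": [5, 0, -52], "angular": [0, 0, 0]},
    {"fingers": 0, "delta_pos": [-30, -2, -52], "angular": [0, 0, 0]},
    {"fingers": 0, "delta_pos": [-65, -4, -52], "angular": [0, 0, 0]},
    {"fingers": 0, "delta_pos": [-90, -5, -52], "angular": [0, 0, 0]},
    {"fingers": 0, "delta_pos": [-92, -5, -45], "angular": [0, 0, 0]},
    {"fingers": 0, "delta_pos": [-92, -5, -20], "angular": [0, 0, 0]},
    {"fingers": 0, "delta_pos": [-92, -5, 0], "angular": [0, 0, 0]},
    {"fingers": 0, "delta_pos": [-92, -5, 0], "angular": [0, 0, 0]},
  ],
)

```text
clock: 14.35
tool_pos: [0.5346, -0.0998, 0.0319]
orientation: [179.7, 0.0, -82.1]
force: [-0.7, -0.4, 0.6]
opening: 0.0003
gripper_force: 0.0
```

```bash
python3 -c "
from h import *
chk(3)"
```

```text
[(np.int32(24), array([301.1, 153.5])), (np.int32(16), array([331.6, 158.2])), (np.int32(123), array([323.5, 168.1])), (np.int32(20), array([319.2, 187. ])), (np.int32(21), array([316., 210.]))]
[ 0.31 -0.11  0.66] [ 0.5374 -0.0999  0.0352] 14.5
```

Call:
apply_moves(
  deltas=[
    {"fingers": 0, "delta_pos": [-1, 0, 0], "angular": [0, 0, 0]},
    {"fingers": 0, "delta_pos": [-2, 0, 0], "angular": [0, 0, 0]},
    {"fingers": 0, "delta_pos": [-3, 0, 0], "angular": [0, 0, 0]},
    {"fingers": 0, "delta_pos": [-4, 0, 0], "angular": [0, 0, 0]},
    {"fingers": 0, "delta_pos": [-4, 0, 0], "angular": [0, 0, 0]},
  ],
)

```text
clock: 15.0
tool_pos: [0.5364, -0.0956, 0.0349]
orientation: [-180.0, 0.0, -82.1]
force: [0.4, -1.3, -0.6]
opening: 0.0004
gripper_force: 0.0
```

Call:
apply_moves(
  deltas=[
    {"fingers": 0, "delta_pos": [-0.7, 0, 0], "angular": [0, 0, 0]},
    {"fingers": 0, "delta_pos": [-1.4, 0, 0], "angular": [0, 0, 0]},
    {"fingers": 0, "delta_pos": [-2.1, 0, 0], "angular": [0, 0, 0]},
    {"fingers": 0, "delta_pos": [-3, 0, 0], "angular": [0, 0, 0]},
    {"fingers": 0, "delta_pos": [-3, 0, 0], "angular": [0, 0, 0]},
  ],
)

```text
clock: 15.5
tool_pos: [0.5359, -0.0926, 0.0346]
orientation: [180.0, 0.0, -82.1]
force: [0.2, -1.2, -0.8]
opening: 0.0001
gripper_force: 0.1
```

Call:
apply_moves(
  deltas=[
    {"fingers": 0, "delta_pos": [-0.7, 0, 0], "angular": [0, 0, 0]},
    {"fingers": 0, "delta_pos": [-1.4, 0, 0], "angular": [0, 0, 0]},
    {"fingers": 0, "delta_pos": [-2.1, 0, 0], "angular": [0, 0, 0]},
    {"fingers": 0, "delta_pos": [-3, 0, 0], "angular": [0, 0, 0]},
    {"fingers": 0, "delta_pos": [-3, 0, 0], "angular": [0, 0, 0]},
  ],
)

```text
clock: 16.0
tool_pos: [0.5355, -0.0896, 0.0347]
orientation: [-180.0, 0.0, -82.1]
force: [-0.3, 0.1, 0.1]
opening: 0.0002
gripper_force: 0.1
```

Call:
apply_moves(
  deltas=[
    {"fingers": 0, "delta_pos": [-0.7, 0, 0], "angular": [0, 0, 0]},
    {"fingers": 0, "delta_pos": [-1.4, 0, 0], "angular": [0, 0, 0]},
    {"fingers": 0, "delta_pos": [-2.1, 0, 0], "angular": [0, 0, 0]},
    {"fingers": 0, "delta_pos": [-3, 0, 0], "angular": [0, 0, 0]},
    {"fingers": 0, "delta_pos": [-3, 0, 0], "angular": [0, 0, 0]},
  ],
)

```text
clock: 16.5
tool_pos: [0.535, -0.0867, 0.0347]
orientation: [180.0, 0.0, -82.1]
force: [0.5, -1.8, 0.6]
opening: 0.0003
gripper_force: 0.3
```

```bash
python3 -c "
from h import *
chk(3)"
```

```text
[(np.int32(21), array([300.8, 155.5])), (np.int32(11), array([315.7, 151.5])), (np.int32(15), array([332.3, 160.9])), (np.int32(53), array([315.7, 170.3])), (np.int32(61), array([330.3, 170.3])), (np.int32(22), array([319. , 189.1])), (np.int32(21), array([316., 210.]))]
[ 0.12 -0.98  0.33] [ 0.5351 -0.0867  0.0346] 16.65
```

Call:
apply_moves(
  deltas=[
    {"fingers": 0, "delta_pos": [-0.7, 0, 0], "angular": [0, 0, 0]},
    {"fingers": 0, "delta_pos": [-1.4, 0, 0], "angular": [0, 0, 0]},
    {"fingers": 0, "delta_pos": [-2.1, 0, 0], "angular": [0, 0, 0]},
    {"fingers": 0, "delta_pos": [-3, 0, 0], "angular": [0, 0, 0]},
    {"fingers": 0, "delta_pos": [-3, 0, 0], "angular": [0, 0, 0]},
  ],
)

```text
clock: 17.15
tool_pos: [0.5347, -0.0837, 0.0346]
orientation: [-180.0, 0.0, -82.1]
force: [-0.2, -1.1, 0.9]
opening: 0.0003
gripper_force: 0.3
```

```bash
python3 -c "
from h import *
chk(3)"
```

```text
[(np.int32(21), array([300.7, 155.9])), (np.int32(8), array([315.2, 151.8])), (np.int32(10), array([332.6, 161.3])), (np.int32(50), array([315.7, 170.9])), (np.int32(54), array([330.2, 171.4])), (np.int32(23), array([319. , 189.7])), (np.int32(21), array([316., 210.]))]
[-0.51 -0.87 -0.19] [ 0.5348 -0.0837  0.0347] 17.3
```

Call:
apply_moves(
  deltas=[
    {"fingers": 0, "delta_pos": [-0.7, 0, 0], "angular": [0, 0, 0]},
    {"fingers": 0, "delta_pos": [-1.4, 0, 0], "angular": [0, 0, 0]},
    {"fingers": 0, "delta_pos": [-2.1, 0, 0], "angular": [0, 0, 0]},
    {"fingers": 0, "delta_pos": [-3, 0, 0], "angular": [0, 0, 0]},
    {"fingers": 0, "delta_pos": [-3, 0, 0], "angular": [0, 0, 0]},
  ],
)

```text
clock: 17.8
tool_pos: [0.5344, -0.0807, 0.0347]
orientation: [-180.0, 0.0, -82.1]
force: [0.9, 0.0, -0.9]
opening: 0.0
gripper_force: 0.3
```

```bash
python3 -c "
from h import *
chk(3)"
```

```text
[(np.int32(20), array([300.6, 156.4])), (np.int32(11), array([315.3, 152.5])), (np.int32(15), array([332.3, 161.9])), (np.int32(50), array([315.3, 171.7])), (np.int32(54), array([330. , 172.3])), (np.int32(24), array([318.8, 190.3])), (np.int32(21), array([316., 210.]))]
[ 0.58 -0.4   0.06] [ 0.5344 -0.0807  0.0347] 17.95
```

The middle ball has moved about 14 to 15 mm (row 187.4 to 190.3) at 1 N or less, which is past any free play, so it's the loose one. I'll try the left lever too.

Call:
apply_moves(
  deltas=[
    {"fingers": 0, "delta_pos": [6, 0, 0], "angular": [0, 0, 0]},
    {"fingers": 0, "delta_pos": [8, 0, -20], "angular": [0, 0, 0]},
    {"fingers": 0, "delta_pos": [5, 0, -52], "angular": [0, 0, 0]},
    {"fingers": 0, "delta_pos": [-30, -2, -52], "angular": [0, 0, 0]},
    {"fingers": 0, "delta_pos": [-60, -3, -52], "angular": [0, 0, 0]},
    {"fingers": 0, "delta_pos": [-82, -4, -52], "angular": [0, 0, 0]},
    {"fingers": 0, "delta_pos": [-82, -4, -45], "angular": [0, 0, 0]},
    {"fingers": 0, "delta_pos": [-82, -4, -20], "angular": [0, 0, 0]},
    {"fingers": 0, "delta_pos": [-82, -4, 0], "angular": [0, 0, 0]},
    {"fingers": 0, "delta_pos": [-82, -4, 0], "angular": [0, 0, 0]},
  ],
)

```text
clock: 18.95
tool_pos: [0.5248, -0.0002, 0.0321]
orientation: [179.7, -0.0, -82.1]
force: [-1.0, 0.1, 0.8]
opening: 0.0007
gripper_force: 0.0
```

Call:
apply_moves(
  deltas=[
    {"fingers": 0, "delta_pos": [-1, 0, 0], "angular": [0, 0, 0]},
    {"fingers": 0, "delta_pos": [-2, 0, 0], "angular": [0, 0, 0]},
    {"fingers": 0, "delta_pos": [-3, 0, 0], "angular": [0, 0, 0]},
    {"fingers": 0, "delta_pos": [-4, 0, 0], "angular": [0, 0, 0]},
    {"fingers": 0, "delta_pos": [-4, 0, 0], "angular": [0, 0, 0]},
  ],
)

```text
clock: 19.45
tool_pos: [0.5268, 0.0051, 0.0352]
orientation: [-179.9, 0.0, -82.1]
force: [0.2, 0.0, 0.5]
opening: 0.0005
gripper_force: 0.1
```

Call:
apply_moves(
  deltas=[
    {"fingers": 0, "delta_pos": [-0.7, 0, 0], "angular": [0, 0, 0]},
    {"fingers": 0, "delta_pos": [-1.4, 0, 0], "angular": [0, 0, 0]},
    {"fingers": 0, "delta_pos": [-2.1, 0, 0], "angular": [0, 0, 0]},
    {"fingers": 0, "delta_pos": [-3, 0, 0], "angular": [0, 0, 0]},
    {"fingers": 0, "delta_pos": [-3, 0, 0], "angular": [0, 0, 0]},
  ],
)

```text
clock: 19.95
tool_pos: [0.5259, 0.008, 0.0346]
orientation: [180.0, -0.0, -82.1]
force: [-0.5, -0.1, -0.2]
opening: -0.0001
gripper_force: 0.1
```

Call:
apply_moves(
  deltas=[
    {"fingers": 0, "delta_pos": [-0.7, 0, 0], "angular": [0, 0, 0]},
    {"fingers": 0, "delta_pos": [-1.4, 0, 0], "angular": [0, 0, 0]},
    {"fingers": 0, "delta_pos": [-2.1, 0, 0], "angular": [0, 0, 0]},
    {"fingers": 0, "delta_pos": [-3, 0, 0], "angular": [0, 0, 0]},
    {"fingers": 0, "delta_pos": [-3, 0, 0], "angular": [0, 0, 0]},
  ],
)

```text
clock: 20.45
tool_pos: [0.5254, 0.0099, 0.0347]
orientation: [180.0, -0.1, -82.1]
force: [1.2, -7.6, 0.4]
opening: 0.0006
gripper_force: 3.7
```

Call:
apply_moves(
  deltas=[
    {"fingers": 0, "delta_pos": [-0.5, 0, 0], "angular": [0, 0, 0]},
    {"fingers": 0, "delta_pos": [-1, 0, 0], "angular": [0, 0, 0]},
    {"fingers": 0, "delta_pos": [-1.5, 0, 0], "angular": [0, 0, 0]},
    {"fingers": 0, "delta_pos": [-2, 0, 0], "angular": [0, 0, 0]},
    {"fingers": 0, "delta_pos": [-2, 0, 0], "angular": [0, 0, 0]},
  ],
)

```text
clock: 20.95
tool_pos: [0.525, 0.0112, 0.0347]
orientation: [179.9, -0.1, -82.1]
force: [1.4, -11.6, 1.0]
opening: 0.0
gripper_force: 5.5
```

```bash
python3 -c "
from h import *
chk(4)"
```

```text
[(np.int32(222), array([321.8, 154.8])), (np.int32(12), array([312. , 172.5])), (np.int32(10), array([332. , 173.5])), (np.int32(22), array([331.9, 182.1])), (np.int32(108), array([320.1, 193.7])), (np.int32(23), array([316.2, 211. ]))]
[  2.06 -10.82   0.04] [0.525  0.0112 0.0347] 21.15
```

Call:
apply_moves(
  deltas=[
    {"fingers": 0, "delta_pos": [-0.4, 0, 0], "angular": [0, 0, 0]},
    {"fingers": 0, "delta_pos": [-0.6, 0, 0], "angular": [0, 0, 0]},
    {"fingers": 0, "delta_pos": [-0.6, 0, 0], "angular": [0, 0, 0]},
  ],
)

```text
clock: 21.45
tool_pos: [0.5249, 0.0116, 0.0347]
orientation: [179.9, -0.1, -82.1]
force: [1.6, -11.8, 0.3]
opening: 0.0005
gripper_force: 6.1
```

Call:
apply_moves(
  deltas=[
    {"fingers": 0, "delta_pos": [6, 0, 0], "angular": [0, 0, 0]},
    {"fingers": 0, "delta_pos": [8, 0, -20], "angular": [0, 0, 0]},
    {"fingers": 0, "delta_pos": [6, 0, -60], "angular": [0, 0, 0]},
    {"fingers": 45, "delta_pos": [-10, 0, -90], "angular": [0, 0, 0]},
    {"fingers": 45, "delta_pos": [-55, 2, -95], "angular": [0, 0, -8]},
    {"fingers": 45, "delta_pos": [-100, 4, -95], "angular": [0, 0, -16]},
    {"fingers": 45, "delta_pos": [-145, 6, -95], "angular": [0, 0, -24]},
    {"fingers": 45, "delta_pos": [-190, 8, -95], "angular": [0, 0, -32]},
    {"fingers": 45, "delta_pos": [-230, 9, -95], "angular": [0, 0, -40]},
    {"fingers": 45, "delta_pos": [-265, 10, -95], "angular": [0, 0, -48]},
  ],
)

```text
clock: 22.45
tool_pos: [0.4783, 0.277, 0.1299]
orientation: [-179.9, 0.0, -33.7]
force: [0.2, -0.4, 0.3]
opening: 0.044
gripper_force: 0.0
```

```bash
python3 -c "
from h import *
o=ctrl.get_obs();print(o['joint_pos'].round(1),o['tool_pos'],o['orientation'])
go(.4665,.340,.130,14)"
```

```text
[ 50.4  12.6 -20.9  -0.  -56.4   5.9] [0.47833572 0.27700745 0.12987437] [-1.79935267e+02  1.51396045e-02 -3.37159846e+01]
d [-44.8 -45.8  -0.1] rot [ -0.1  -0.  -47.7]
```

Call:
apply_moves(
  deltas=[
    {"fingers": 45, "delta_pos": [-15, -15, 0], "angular": [0, 0, -8]},
    {"fingers": 45, "delta_pos": [-30, -30, 0], "angular": [0, 0, -16]},
    {"fingers": 45, "delta_pos": [-45, -46, 0], "angular": [0, 0, -24]},
    {"fingers": 45, "delta_pos": [-45, -46, 0], "angular": [0, 0, -32]},
    {"fingers": 45, "delta_pos": [-45, -46, 0], "angular": [0, 0, -40]},
    {"fingers": 45, "delta_pos": [-45, -46, 0], "angular": [0, 0, -47.7]},
    {"fingers": 45, "delta_pos": [-45, -46, 30], "angular": [0, 0, -47.7]},
    {"fingers": 45, "delta_pos": [-45, -46, 45], "angular": [0, 0, -47.7]},
    {"fingers": 45, "delta_pos": [-45, -46, 45], "angular": [0, 0, -47.7]},
  ],
)

```text
clock: 23.35
tool_pos: [0.4662, 0.3368, 0.0824]
orientation: [179.9, 0.2, 13.6]
force: [0.0, -0.7, 0.5]
opening: 0.0451
gripper_force: 0.0
```

```bash
python3 - <<'E'
from h import *
s=ctrl.snapshot("side");t=ctrl.snapshot("top")
out=np.zeros((560,800,3),np.uint8);out[:,:560]=cv2.resize(s[250:350,260:360],(560,560),interpolation=2);out[:240,560:]=cv2.resize(t[220:300,130:210],(240,240))
cv2.imwrite("pics/c5.png",out[:,:,::-1])
E
```

```text
(no output)
```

View pics/c5.png

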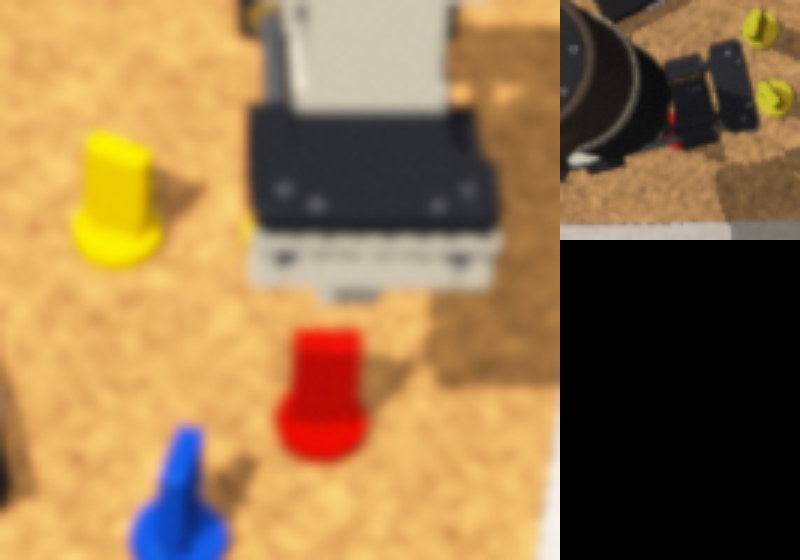

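```bash
python3 - <<'E'
from h import *
p=ctrl.camera_params("side");T=np.linalg.inv(np.array(p["cam_to_world"]))
def pr(X):
    q=T[:3,:3]@np.array(X)+T[:3,3];return np.array([p["cx"]+p["fx"]*q[0]/-q[2],p["cy"]-p["fy"]*q[1]/-q[2]])
o=ctrl.get_obs();tp=o["tool_pos"];print(tp,o["orientation"],o["clock"])
R=Ro.from_euler("xyz",o["orientation"],degrees=True)
for yy in(-.0225,-.04,.0225):
  for zz in(0,-.02,-.04):
    X=tp+R.apply([0,yy,zz]);print(yy,zz,X.round(4),((pr(X)-[260,250])*5.6).round(0))
for X in([.4665,.340,.003],[.4665,.340,.055]):print(((pr(X)-[260,250])*5.6).round(0))
E
```

```text
[0.46767312 0.33811502 0.08496113] [ 1.79994240e+02 -6.19919981e-03  1.36134300e+01] 23.45
-0.0225 0 [0.4624 0.36   0.085 ] [334. 314.]
-0.0225 -0.02 [0.4624 0.36   0.105 ] [338. 275.]
-0.0225 -0.04 [0.4624 0.36   0.125 ] [341. 236.]
-0.04 0 [0.4583 0.377  0.085 ] [338. 351.]
-0.04 -0.02 [0.4583 0.377  0.105 ] [341. 313.]
-0.04 -0.04 [0.4583 0.377  0.125 ] [345. 273.]
0.0225 0 [0.473  0.3162 0.085 ] [327. 223.]
0.0225 -0.02 [0.473  0.3162 0.105 ] [330. 184.]
0.0225 -0.04 [0.473  0.3163 0.125 ] [333. 145.]
[320. 421.]
[328. 328.]
```

The side crop shows the finger pad (350,300) above and about 4 mm robot-side of the red tab (327,330), with no obstruction. I'll shift slightly in +x, descend and close.

Call:
apply_moves(
  deltas=[
    {"fingers": 45, "delta_pos": [3, -2, 20], "angular": [0, 0, 0]},
    {"fingers": 45, "delta_pos": [3, -2, 40], "angular": [0, 0, 0]},
    {"fingers": 45, "delta_pos": [3, -2, 60], "angular": [0, 0, 0]},
    {"fingers": 45, "delta_pos": [3, -2, 73], "angular": [0, 0, 0]},
    {"fingers": 45, "delta_pos": [3, -2, 73], "angular": [0, 0, 0]},
    {"fingers": 45, "delta_pos": [3, -2, 73], "angular": [0, 0, 0]},
  ],
)

```text
clock: 24.05
tool_pos: [0.4704, 0.341, 0.0125]
orientation: [-180.0, -0.0, 13.6]
force: [0.5, -0.4, -0.0]
opening: 0.0451
gripper_force: 0.0
```

Call:
apply_moves(
  deltas=[
    {"fingers": 30, "delta_pos": [0, 0, 0], "angular": [0, 0, 0]},
    {"fingers": 20, "delta_pos": [0, 0, 0], "angular": [0, 0, 0]},
    {"fingers": 10, "delta_pos": [0, 0, 0], "angular": [0, 0, 0]},
    {"fingers": 0, "delta_pos": [0, 0, 0], "angular": [0, 0, 0]},
    {"fingers": 0, "delta_pos": [0, 0, 0], "angular": [0, 0, 0]},
    {"fingers": 0, "delta_pos": [0, 0, 0], "angular": [0, 0, 0]},
    {"fingers": 0, "delta_pos": [0, 0, 0], "angular": [0, 0, 0]},
  ],
)

```text
clock: 24.75
tool_pos: [0.4699, 0.3404, 0.0116]
orientation: [180.0, 0.0, 13.6]
force: [0.4, -0.9, -0.4]
opening: 0.0095
gripper_force: 30.0
```

```bash
python3 - <<'E'
from h import *
s=ctrl.snapshot("side")
cv2.imwrite("pics/c6.png",cv2.resize(s[260:350,270:360],(540,540),interpolation=2)[:,:,::-1])
E
```

```text
(no output)
```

View pics/c6.png

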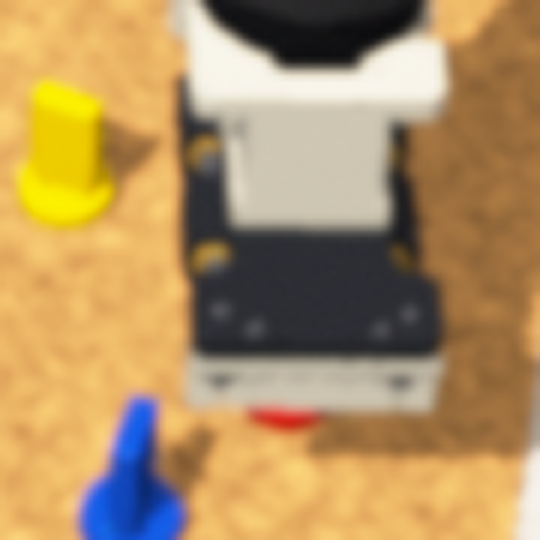

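Grip is good: 9.5 mm opening at 30 N, and the tag has not moved. I'll lift and carry it to in front of the middle (loose) post.

Call:
apply_moves(
  deltas=[
    {"fingers": 0, "delta_pos": [0, 0, -25], "angular": [0, 0, 0]},
    {"fingers": 0, "delta_pos": [0, 0, -60], "angular": [0, 0, 0]},
    {"fingers": 0, "delta_pos": [0, 0, -95], "angular": [0, 0, 0]},
    {"fingers": 0, "delta_pos": [-3, 20, -110], "angular": [0, 0, 1]},
    {"fingers": 0, "delta_pos": [-8, 55, -110], "angular": [0, 0, 2]},
    {"fingers": 0, "delta_pos": [-14, 95, -110], "angular": [0, 0, 3]},
    {"fingers": 0, "delta_pos": [-20, 135, -110], "angular": [0, 0, 4]},
    {"fingers": 0, "delta_pos": [-26, 175, -110], "angular": [0, 0, 5]},
    {"fingers": 0, "delta_pos": [-32, 215, -110], "angular": [0, 0, 6]},
    {"fingers": 0, "delta_pos": [-38, 255, -110], "angular": [0, 0, 7]},
  ],
)

```text
clock: 25.8
tool_pos: [0.4927, 0.0821, 0.1218]
orientation: [-180.0, -0.0, 6.6]
force: [0.7, -0.2, 0.5]
opening: 0.0097
gripper_force: 30.0
```

```bash
python3 -c "
from h import *
go(.507,-.0777,.125,6)"
```

```text
d [ -4.1 160.4  -3.2] rot [-0.  -0.   0.6]
```

Call:
apply_moves(
  deltas=[
    {"fingers": 0, "delta_pos": [-1, 40, 0], "angular": [0, 0, 0.6]},
    {"fingers": 0, "delta_pos": [-2, 80, 0], "angular": [0, 0, 0.6]},
    {"fingers": 0, "delta_pos": [-3, 115, 0], "angular": [0, 0, 0.6]},
    {"fingers": 0, "delta_pos": [-4, 140, 0], "angular": [0, 0, 0.6]},
    {"fingers": 0, "delta_pos": [-4, 150, 0], "angular": [0, 0, 0.6]},
    {"fingers": 0, "delta_pos": [-4, 150, 0], "angular": [0, 0, 0.6]},
    {"fingers": 0, "delta_pos": [-4, 150, 0], "angular": [0, 0, 0.6]},
  ],
)

```text
clock: 26.5
tool_pos: [0.5061, -0.0655, 0.1216]
orientation: [-180.0, 0.0, 6.0]
force: [-1.7, 0.2, -1.0]
opening: 0.0097
gripper_force: 30.0
```

```bash
python3 -c "
from h import *
o=ctrl.get_obs();print(o['tool_pos'],o['orientation'])
go(.507,-.0777,.060,6);go(.507,-.0777,.0125,6)"
```

```text
[ 0.50614831 -0.06546391  0.12159664] [-1.79993225e+02  4.36657608e-03  5.97191170e+00]
d [-0.4 12.3 61.6] rot [-0.  0. -0.]
d [ -0.4  12.3 109.1] rot [-0.  0. -0.]
```

Call:
apply_moves(
  deltas=[
    {"fingers": 0, "delta_pos": [0, 12, 20], "angular": [0, 0, 0]},
    {"fingers": 0, "delta_pos": [0, 12, 45], "angular": [0, 0, 0]},
    {"fingers": 0, "delta_pos": [0, 12, 65], "angular": [0, 0, 0]},
    {"fingers": 0, "delta_pos": [0, 12, 80], "angular": [0, 0, 0]},
    {"fingers": 0, "delta_pos": [0, 12, 80], "angular": [0, 0, 0]},
    {"fingers": 0, "delta_pos": [0, 12, 80], "angular": [0, 0, 0]},
  ],
)

```text
clock: 27.1
tool_pos: [0.5077, -0.0769, 0.0419]
orientation: [180.0, 0.0, 6.1]
force: [0.4, 0.4, 0.1]
opening: 0.0098
gripper_force: 30.0
```

```bash
python3 - <<'E'
from h import *
s=ctrl.snapshot("side");t=ctrl.snapshot("top");o=ctrl.get_obs();print(o["tool_pos"],o["force"])
out=np.zeros((560,800,3),np.uint8);out[:,:560]=cv2.resize(s[130:240,270:380],(560,560),interpolation=2);out[:240,560:]=cv2.resize(t[190:270,270:350],(240,240))
cv2.imwrite("pics/c7.png",out[:,:,::-1])
hsv=cv2.cvtColor(s,cv2.COLOR_RGB2HSV);H,S,V=cv2.split(hsv)
print(blobs((((H<4)|(H>174))&(S>190)&(V>60))[150:260,300:380],5))
p=ctrl.camera_params("side");T=np.linalg.inv(np.array(p["cam_to_world"]))
for X in([.5035,-.0781,.035],[.5035,-.0781,.043],[.5035,-.0601,.035]):
    q=T[:3,:3]@np.array(X)+T[:3,3];print(p["cx"]+p["fx"]*q[0]/-q[2],p["cy"]-p["fy"]*q[1]/-q[2])
E
```

```text
[ 0.5082621  -0.07707533  0.04264159] [ 0.02925103 -1.16677522 -0.28451789]
[(np.int32(64), array([31.4, 48. ]), array([27, 45, 10,  7], dtype=int32))]
331.8053714210019 198.24668227843145
332.0211258635476 195.86903635885417
330.7585786793127 202.0733023316689
```

View pics/c7.png

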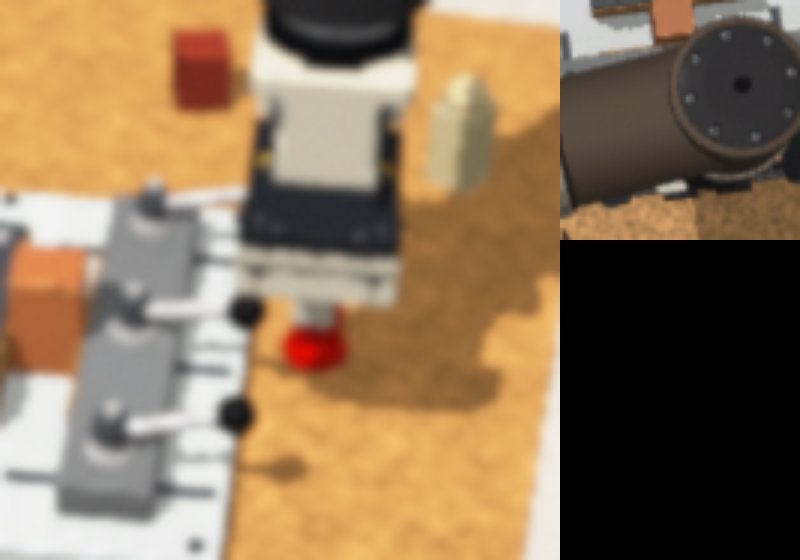

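```bash
python3 - <<'E'
from h import *
for u,v in((240,285),(397,303),(296,322),(334,325),(245,311)):
    o,d=ray("side",270+u/5.09,130+v/5.09)
    for y in(-.072,-.052,-.058):
        print((u,v),(o+d*(y-o[1])/d[1]).round(4))
E
```

```text
(240, 285) [ 0.545  -0.072   0.0725]
(240, 285) [ 0.5422 -0.052   0.0865]
(240, 285) [ 0.5431 -0.058   0.0823]
(397, 303) [ 0.4622 -0.072   0.0756]
(397, 303) [ 0.4608 -0.052   0.0896]
(397, 303) [ 0.4612 -0.058   0.0854]
(296, 322) [ 0.5139 -0.072   0.0541]
(296, 322) [ 0.5116 -0.052   0.0684]
(296, 322) [ 0.5123 -0.058   0.0641]
(334, 325) [ 0.4937 -0.072   0.0558]
(334, 325) [ 0.4918 -0.052   0.0701]
(334, 325) [ 0.4924 -0.058   0.0658]
(245, 311) [ 0.5414 -0.072   0.0563]
(245, 311) [ 0.5387 -0.052   0.0706]
(245, 311) [ 0.5395 -0.058   0.0663]
```

The side crop shows the tag foot (315,348) held where predicted. The gripper's body is about 80 mm wide in x, so lowered this close it would come down near the balls' tops. I'll set the tag down 40 mm nearer the robot and regrip it 15 mm higher, then bring it in.

Call:
apply_moves(
  deltas=[
    {"fingers": 0, "delta_pos": [-20, 0, 0], "angular": [0, 0, 0]},
    {"fingers": 0, "delta_pos": [-40, 0, 0], "angular": [0, 0, 0]},
    {"fingers": 0, "delta_pos": [-40, 0, 12], "angular": [0, 0, 0]},
    {"fingers": 0, "delta_pos": [-40, 0, 24], "angular": [0, 0, 0]},
    {"fingers": 0, "delta_pos": [-40, 0, 30], "angular": [0, 0, 0]},
    {"fingers": 0, "delta_pos": [-40, 0, 31], "angular": [0, 0, 0]},
    {"fingers": 0, "delta_pos": [-40, 0, 31], "angular": [0, 0, 0]},
    {"fingers": 0, "delta_pos": [-40, 0, 31], "angular": [0, 0, 0]},
  ],
)

```text
clock: 28.0
tool_pos: [0.4682, -0.0817, 0.0113]
orientation: [-180.0, -0.1, 6.0]
force: [-1.8, 0.8, 4.6]
opening: 0.0098
gripper_force: 30.0
```

Call:
apply_moves(
  deltas=[
    {"fingers": 15, "delta_pos": [0, 0, 0], "angular": [0, 0, 0]},
    {"fingers": 25, "delta_pos": [0, 0, 0], "angular": [0, 0, 0]},
    {"fingers": 25, "delta_pos": [0, 0, 0], "angular": [0, 0, 0]},
    {"fingers": 25, "delta_pos": [-3, 0, -8], "angular": [0, 0, 0]},
    {"fingers": 25, "delta_pos": [-3, 0, -16], "angular": [0, 0, 0]},
    {"fingers": 25, "delta_pos": [-3, 0, -16], "angular": [0, 0, 0]},
    {"fingers": 15, "delta_pos": [-3, 0, -16], "angular": [0, 0, 0]},
    {"fingers": 5, "delta_pos": [-3, 0, -16], "angular": [0, 0, 0]},
    {"fingers": 0, "delta_pos": [-3, 0, -16], "angular": [0, 0, 0]},
    {"fingers": 0, "delta_pos": [-3, 0, -16], "angular": [0, 0, 0]},
  ],
)

```text
clock: 29.0
tool_pos: [0.4646, -0.0822, 0.0265]
orientation: [180.0, 0.0, 6.0]
force: [0.1, 1.2, 1.7]
opening: 0.0099
gripper_force: 30.0
```

```bash
python3 - <<'E'
from h import *
s=ctrl.snapshot("side");o=ctrl.get_obs();print(o["tool_pos"],o["force"],o["opening"],o["gripper_force"])
H,S,V=cv2.split(cv2.cvtColor(s,cv2.COLOR_RGB2HSV))
B=blobs((((H<4)|(H>174))&(S>190)&(V>60))[150:260,300:400],5);print(B)
for a,c,b in B:
    print(onz("side",300+b[0]+b[2]/2-.5,150+b[1]+b[3]-1,.003).round(4))
E
```

```text
[ 0.46459998 -0.08218102  0.02654418] [-0.67238448  0.54970241  2.01240571] 0.009563371662583232 30.00032365322113
[(np.int32(93), array([45.4, 56.2]), array([40, 50, 11, 12], dtype=int32))]
[ 0.4638 -0.0725  0.003 ]
```

Call:
apply_moves(
  deltas=[
    {"fingers": 0, "delta_pos": [0, 0, -6], "angular": [0, 0, 0]},
    {"fingers": 0, "delta_pos": [5, 0, -10], "angular": [0, 0, 0]},
    {"fingers": 0, "delta_pos": [18, 0, -10], "angular": [0, 0, 0]},
    {"fingers": 0, "delta_pos": [32, 0, -10], "angular": [0, 0, 0]},
    {"fingers": 0, "delta_pos": [39.5, 0, -10], "angular": [0, 0, 0]},
    {"fingers": 0, "delta_pos": [39.5, 0, -7], "angular": [0, 0, 0]},
    {"fingers": 0, "delta_pos": [39.5, 0, -4], "angular": [0, 0, 0]},
    {"fingers": 0, "delta_pos": [39.5, 0, -1], "angular": [0, 0, 0]},
    {"fingers": 0, "delta_pos": [39.5, 0, 0], "angular": [0, 0, 0]},
    {"fingers": 0, "delta_pos": [39.5, 0, 0], "angular": [0, 0, 0]},
  ],
)

```text
clock: 30.05
tool_pos: [0.5035, -0.0782, 0.0266]
orientation: [180.0, 0.0, 6.0]
force: [-0.2, 1.1, -0.3]
opening: 0.0095
gripper_force: 30.0
```

Call:
apply_moves(
  deltas=[
    {"fingers": 0, "delta_pos": [0, 0, 0.4], "angular": [0, 0, 0]},
    {"fingers": 12, "delta_pos": [0, 0, 0.4], "angular": [0, 0, 0]},
    {"fingers": 20, "delta_pos": [0, 0, 0.4], "angular": [0, 0, 0]},
    {"fingers": 25, "delta_pos": [0, 0, 0.4], "angular": [0, 0, 0]},
    {"fingers": 25, "delta_pos": [0, 0, 0.4], "angular": [0, 0, 0]},
    {"fingers": 25, "delta_pos": [0, 0, -10], "angular": [0, 0, 0]},
    {"fingers": 25, "delta_pos": [0, 0, -40], "angular": [0, 0, 0]},
    {"fingers": 25, "delta_pos": [0, 0, -80], "angular": [0, 0, 0]},
    {"fingers": 25, "delta_pos": [0, 0, -120], "angular": [0, 0, 0]},
    {"fingers": 25, "delta_pos": [0, 0, -150], "angular": [0, 0, 0]},
  ],
)

```text
clock: 31.05
tool_pos: [0.5046, -0.0781, 0.1802]
orientation: [180.0, -0.2, 6.0]
force: [1.2, 0.2, 0.6]
opening: 0.0248
gripper_force: 0.0
```

Call:
apply_moves(
  deltas=[
    {"fingers": 25, "delta_pos": [0, -40, -20], "angular": [0, 0, 0]},
    {"fingers": 25, "delta_pos": [0, -85, -20], "angular": [0, 0, 0]},
    {"fingers": 25, "delta_pos": [0, -130, -20], "angular": [0, 0, 0]},
    {"fingers": 25, "delta_pos": [0, -175, -20], "angular": [0, 0, 0]},
    {"fingers": 25, "delta_pos": [0, -220, -20], "angular": [0, 0, 0]},
    {"fingers": 25, "delta_pos": [0, -265, -20], "angular": [0, 0, 0]},
    {"fingers": 25, "delta_pos": [0, -300, -20], "angular": [0, 0, 0]},
    {"fingers": 25, "delta_pos": [0, -300, -20], "angular": [0, 0, 0]},
  ],
)

```text
clock: 31.85
tool_pos: [0.4724, 0.2238, 0.1973]
orientation: [-180.0, -0.0, 6.2]
force: [-0.1, -0.2, 0.1]
opening: 0.0248
gripper_force: 0.0
```

```bash
python3 - <<'E'
from h import *
s=ctrl.snapshot("side");t=ctrl.snapshot("top");o=ctrl.get_obs();print(o["tool_pos"],o["clock"])
c=[]
for im,r in((t,(slice(170,280),slice(260,400))),(s,(slice(150,270),slice(290,400)))):
    H,S,V=cv2.split(cv2.cvtColor(im,cv2.COLOR_RGB2HSV));B=blobs((((H<4)|(H>174))&(S>190)&(V>60))[r],15)
    B=[(a,q+[r[1].start,r[0].start],b) for a,q,b in B];print(B);c.append(B)
if c[0] and c[1]:print(tri(c[0][0][1],c[1][0][1]).round(4))
out=np.zeros((480,800,3),np.uint8);out[:,:480]=cv2.resize(t[170:270,250:350],(480,480),interpolation=2);out[:320,480:]=cv2.resize(s[140:240,260:360],(320,320),interpolation=2)
cv2.imwrite("pics/c8.png",out[:,:,::-1])
E
```

```text
[0.4722459  0.22089737 0.19706857] 31.95
[(np.int32(91), array([313.8, 247.4]), array([49, 72, 11, 11], dtype=int32))]
[]
```

View pics/c8.png

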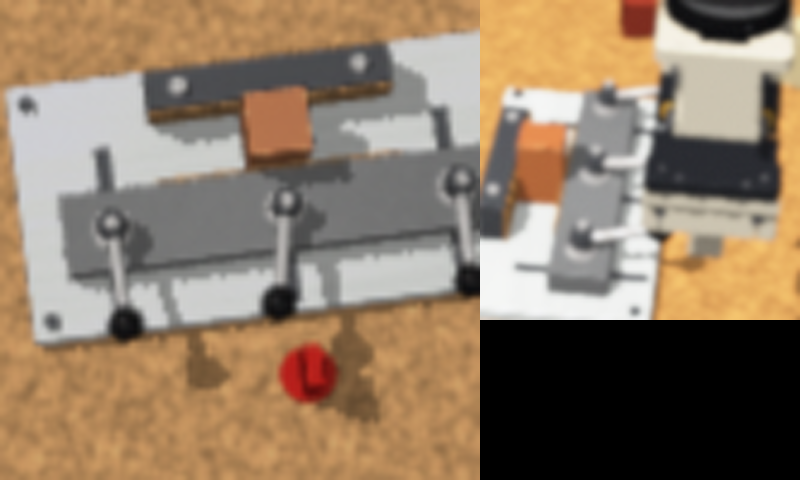

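The top crop shows the red tag standing at (308,374) in front of the middle post (286,203). The middle lever is swung left, and the neighbours are undisturbed.

```bash
python3 -c "
from h import *
a=np.array([.5988,-.068]);t=onz('top',250+308/4.8,170+376/4.8,.011)[:2]
ex=np.array([.9945,.105]);ey=np.array([-.105,.9945])
print(t,(t-a)@ex,(t-a)@ey)"
```

```text
[ 0.4998245  -0.08040339] -0.09973348802368211 -0.0019427428940019297
```

```bash
python3 -c "
from plant import ctrl
print(ctrl.close_job())"
```

```text
the job is handed in; nothing more can be done
None
```

The middle lever is the loose one: its ball swung about 15 mm at 1 N or less, while the left and right levers held firm to about 12 N. The red tag stands upright on the cork about 22 mm in front of the clamp plate, within 2 mm of the middle post's line. The job is handed in at about 32 s; no verdict came back.

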